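# Check a posting box under the height gauge

### The arm

A 7-joint arm with a two-finger parallel gripper is mounted at the origin on the work surface. World frame = base frame: x ahead of the robot, y to its left, z up, the work surface at z = 0. Lengths are in m, angles in rad, forces in N, time in s.
With the tool pointing down it reaches from about 0.425 to 0.875 m from the base axis. Payload 8.4 kg.
Tool frame: the origin (TCP) lies on the centre line of the jaws, within the pads' length; the fingertips stand 14 mm ahead of it and the grasp point (between the pads) lies 5 mm behind it; z points along the fingers, y is the line along which they close (so a half turn about z gives the same grasp; the last joint's range is limited). The gripper opens to 85 mm and grips with 20 to 120 N. Pads are 22 mm wide; open, the fingers measure 114 mm over their backs; the gripper's body (76 mm by 85 mm) begins 54 mm behind the grasp point. The pads swing forward as they close: fully open they stand 13 mm farther back than shut.
Start: joints at [-1.335, 0.333, 0.04, 1.465, -0.013, 1.343, -0.059], TCP at [0.214, 0.614, 0.245] pointing down, gripper open.
Joint ranges: [-2.58, 2.58], [-0.38, 2.09], [-1.3, 1.39], [0.25, 2.4], [-1.5, 4.64], [0.08, 2.09], [-2.65, 2.65]. Speed limits (rad/s): [2.22, 2.22, 2.79, 2.79, 3.14, 3.14, 3.14].

### API

Orientations are given as a unit quaternion [w, x, y, z].
In Python, from rig import telemetry, eyes, job gives the robot as it stands.
- The arm moves only by the tool apply_moves, never from a script. Its argument "moves" is text: rows parted by semicolons, each of 7 numbers parted by spaces: the shift along the tool's x, y, z in m, then the turn, a rotation vector about the tool's x, y, z in degrees, then the opening, from 0 (shut) to 1 (fully open). In form: dx dy dz rx ry rz jaw; .... A call has 1 to 20 rows; each row shifts and turns the commanded pose from where the row before left it, along the tool's axes as they then stand; what a row does not reach is not made up. A row lasts 1/12 s, in which the tool goes at most 41.7 mm and 7.16 degrees, less where a joint would pass 70% of its speed; a pose out of reach is approached as far as the arm can. A call with a gripper value outside its range is refused whole. The fingers move at their own pace and stop on an object; "grip_force" is the grip in N (left out, the last holds). Time passes only in rows, so rows that do not move let the fingers close. It gives the time, the measured TCP pose, the force, the opening and the grip force at its end, in the units of the state.
- telemetry.get_state(): the state, without advancing time (a new reading comes with each control period).
- eyes.grab_frame(name): name is "side" or "top"; returns a dict with "frame" (400x640x3 uint8, blue, green, red), "K" (3x3 intrinsics, pixels), "R" (3x3) and "t" (3): a world point X has camera coordinates R X + t. Camera axes: x right, y down, z forward; pixel columns grow to the right and rows downward; lengths in m; the calibration is good to about 2 mm. A picture is of the moment at which its call begins. There is no depth.
- job.close_job(): hands the job in; it is judged then, once.
The state is a dict: "t": time; "joint_pos": joint angles; "dq": joint speeds; "effort": joint torques, N m; "tcp_pos": TCP position; "eef_rot": TCP orientation; "force": force on the tool from outside, world axes, zero at the start; "ft_torque": the same for the moment, N m; "opening": finger opening in m; "finger_force": force on a finger pad.
Only numpy, scipy, OpenCV 4.12 (cv2) and the standard library are available. Lean on these libraries where they do the work, as an engineer would, in place of code of your own. Each camera call takes 0.05 s, during which the arm holds its last target. There are 200 camera calls.

### The job

Get the little cardboard box ready for the post: press its raised white lid gently down until it is fully home, then line the box up with the open mouth of the height gauge and push it gently along the lane under the red bar until you feel it come up firmly against the black back stop. Leave it there, flat, and let go; never force it against the gauge, and leave the mug, the jar and the glass paperweight alone.

Things in the scene. Friction and masses are not known exactly. Their poses are not given: they have to be found in the camera images.
- box: Loose closed cardboard box, 100 mm long (its x), 56 mm wide (its y), 42 mm high without its lid, 0.25 to 0.55 kg, firm enough to grip across its width. Origin: centre of the underside; z up. Both ends are alike. A white lid stands on top; with the lid home the whole is 48 mm high.
- lid (a joint): How far the white lid stands up above home, in m: 0 home, 0.004 to 0.009 at the start. The lid, a plate 94 x 50 x 6 mm on top of the box, moves straight down only. A stiff fit: about 7 N presses it down steadily (no spring, it stays where left); at home it stops hard. More than 35 N crushes the box.
- lid_top (a point): Centre of the upper face of the white lid: 48 mm above the desk when the lid is home and the box stands on the desk, higher by the joint value of the lid.
- gauge: Height gauge fixed to the desk, a lane under a red bar. Origin: on the desk, midway under the bar; x points along the lane, the way the box is pushed; y across; z up. Wooden side rails 14 mm high, 10 mm thick, 62 mm apart inside, run from x = -40 to 110 mm. The lane floor is the bare desk.
- bar (a point): Middle of the underside of the red bar, 50.5 mm above the desk. The bar is 16 mm thick along the lane, 110 mm long across it and 14 mm high (top at 64.5 mm, screw heads to 67.5 mm), on aluminium posts 16 x 18 mm at gauge y = -46 and 46 mm.
- mouth (a point): Middle of the lane's open mouth, on the desk, at gauge x = -80 mm; from here to x = -40 mm the rails narrow from about 95 to 62 mm apart.
- stop_zone (a point): On the desk at gauge x = 56 mm. The black back stop (58 mm wide, 35 mm high, 14 mm thick, brass screw on top) is clamped with its face anywhere from 16 mm before to 16 mm past this point, differently each time; not reported, it must be felt. It does not give. So the box ends with its centre at gauge x = -10 to 22 mm, its tail 28 to 60 mm before the bar's middle. Over 30 N is forcing it.
- mug: White mug, 76 mm across, 90 mm high, with a handle. Origin: centre of the underside. Bystander.
- jar: Amber glass jar with a brass lid, 64 mm across, 85 mm high. Origin: centre of the underside. Bystander.
- weight: Round glass paperweight, 70 mm across, 30 mm high. Origin: centre of the underside. Bystander.
There are look-alikes about, which are no part of the job. There is more than one size of the box; the job needs the largest.

How it is judged:
On the way, in this order (a step that is already met when the one before it is completed fails the run):
1. the lid is pressed fully home (value of joint lid below 0.0015 m), for 0.2 s.
2. the box is under the bar, in the lane, and is pushed against the back stop with at least 3 N for 0.1 s (contact force between box and gauge above 3 N and x of box in the frame of gauge above -0.012 m and y of box in the frame of gauge between -0.007 and 0.007 m), for 0.1 s.
At the end, for the whole second after the job is handed in: The lid is home (within 1.5 mm); the box has been pushed against the back stop and stands at rest there, flat on the desk under the red bar, lengthwise in the lane (within 7 mm of its centre line and 0.12 rad), its centre 12 mm before to 26 mm past the middle of the bar (value of joint lid below 0.0015 m and x of box in the frame of gauge between -0.012 and 0.026 m and y of box in the frame of gauge between -0.007 and 0.007 m and angle between the x axis of box and the x axis of gauge, either way round below 0.12 rad and angle between box's own z axis and vertical below 0.05 rad and height (world z) of box below 0.004 m and linear speed of box below 0.01 m/s); the robot touches nothing.
It fails at once if the box is forced against the gauge with more than 30 N (contact force between box and gauge above 30 N).
It fails at once if the lid is pressed with more than 35 N (contact force between the fingers and lid above 35 N).
It fails at once if the robot pushes on the gauge with more than 30 N (contact force between the arm and gauge above 30 N).
It fails at once if the mug, the jar or the paperweight is moved more than 20 mm (distance of any of mug, jar, weight from where it was at the start of the episode above 0.02 m).
It also fails if it takes over 70 s, if anything falls off the work surface, if the arm or the gripper's body presses on something with over 40 N, if the wrist force passes 120 N, or if a joint passes its speed limit or range.

## Working session

There is one attempt and no reset: what is moved stays moved. The work goes in short steps, Python scripts to look and compute and a tool call to move; the robot and the scene stay as the last step left them, time stands still between calls to the robot, and variables do not carry over. Pictures are saved under pics/ and viewed, at most 12 in all, crops included, and the job is handed in when it is done.

Besides the shell and the picture viewer there is one more tool, called after "Emit:" as name(argument=value, ...) on one line, values as JSON. apply_moves: Moves the arm, as the interface text tells. Its arguments: {"type":"object","properties":{"moves":{"type":"string"},"grip_force":{"type":"number"}},"required":["moves"]}

```bash
mkdir -p pics; cat > h.py <<'E'
import numpy as np, cv2
from rig import telemetry, eyes, job
def snap(n, f):
    d=eyes.grab_frame(n); cv2.imwrite('pics/'+f,d['frame']); return d
def ray(d,u,v,z):
    K,R,t=(np.array(d[k]) for k in('K','R','t')); c=-R.T@t
    r=R.T@np.linalg.solve(K,[u,v,1]); return c+r*(z-c[2])/r[2]
def proj(d,X):
    p=np.array(d['K'])@(np.array(d['R'])@np.array(X)+np.array(d['t'])); return p[:2]/p[2]
E
python3 - <<'E'
from h import *
import pickle
for n in('top','side'):
    d=snap(n,n+'0.png'); pickle.dump(d,open(n+'0.pkl','wb')); R=np.array(d['R']); print(n,-R.T@np.array(d['t']),R[2],d['K'][0])
s=telemetry.get_state(); print(s['tcp_pos'],s['eef_rot'],s['force'],s['opening'])
E
```

```text
top [ 0.48939732 -0.01418132  0.87886239] [ 0.17315761 -0.01883484 -0.98471401] [389.01052544   0.         314.68229662]
side [0.48714154 0.65537437 0.74534222] [ 0.13228896 -0.71698875 -0.68441709] [387.62298333   0.         315.57472161]
[0.21350132 0.61353382 0.24453338] [-5.29405047e-05  1.66634929e-01  9.86018405e-01 -7.09251764e-04] [-0.09728797 -0.04830213  0.33682183] 0.08539317593564894
```

View pics/top0.png

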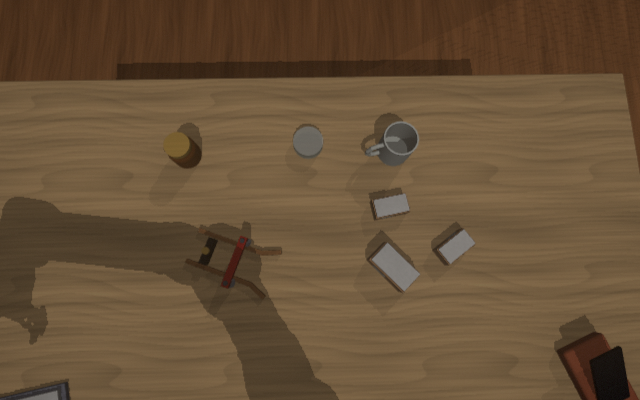

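View pics/side0.png

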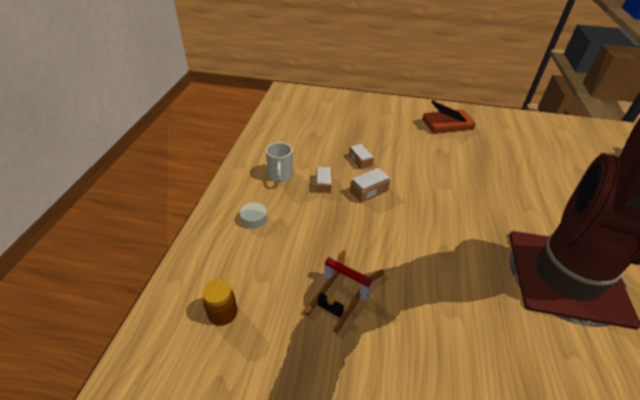

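Candidates for the box in the top picture are white-lidded boxes at (394,267), (390,206) and (455,247). The one at (394,267) is clearly the largest. The gauge is at (235,262), with its mouth to the right. Next is a close crop to check the choice.

```bash
python3 - <<'E'
from h import *
import pickle
d=pickle.load(open('top0.pkl','rb')); f=d['frame']
a=cv2.resize(f[215:310,175:295],None,fx=6,fy=6,interpolation=cv2.INTER_CUBIC)[:570,:720]
cv2.imwrite('pics/c1.png',a)
b=cv2.resize(f[185:300,355:485],None,fx=5,fy=5,interpolation=cv2.INTER_CUBIC)
cv2.imwrite('pics/c2.png',b)
g=f.min(axis=2).astype(int); m=((g>110)).astype(np.uint8)
n,l,st,c=cv2.connectedComponentsWithStats(m)
for i in range(1,n):
    if st[i,4]>150:
        r=cv2.minAreaRect(np.argwhere(l==i)[:,::-1].astype(np.float32))
        P=np.array([ray(d,*p,0.054) for p in cv2.boxPoints(r)])[:,:2]
        print(st[i],r,np.round(P,4).tolist(),P.mean(0),np.linalg.norm(P[1]-P[0]),np.linalg.norm(P[2]-P[1]))
E
```

```text
[374 194  35  22 521] ((391.0804443359375, 204.87559509277344), (16.273426055908203, 32.19763946533203), 77.90524291992188) [[0.6316, -0.1572], [0.645, -0.2263], [0.61, -0.2315], [0.5968, -0.1628]] [ 0.62087434 -0.19442805] 0.07042170504815418 0.035365864447370395
[439 230  36  33 559] ((456.7252502441406, 245.9975128173828), (17.801015853881836, 31.52116584777832), 50.710594177246094) [[0.524, -0.2905], [0.5652, -0.3462], [0.5354, -0.3677], [0.4947, -0.312]] [ 0.52980847 -0.32908704] 0.06928369095602036 0.03674061328324674
[372 244  48  47 991] ((395.5010986328125, 266.5566101074219), (44.97999572753906, 22.089820861816406), 43.91907501220703) [[0.5066, -0.1468], [0.5392, -0.181], [0.4728, -0.2453], [0.4411, -0.2111]] [ 0.48994842 -0.19605945] 0.04718538858247455 0.0925014551665154
```

View pics/c1.png

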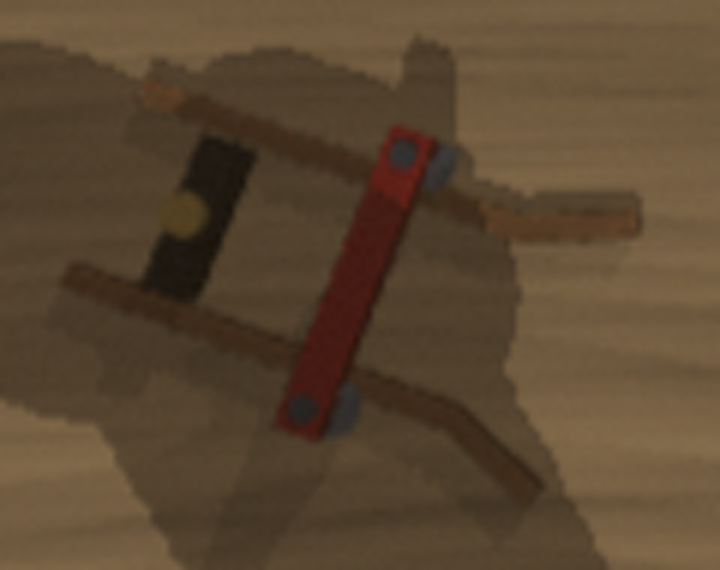

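View pics/c2.png

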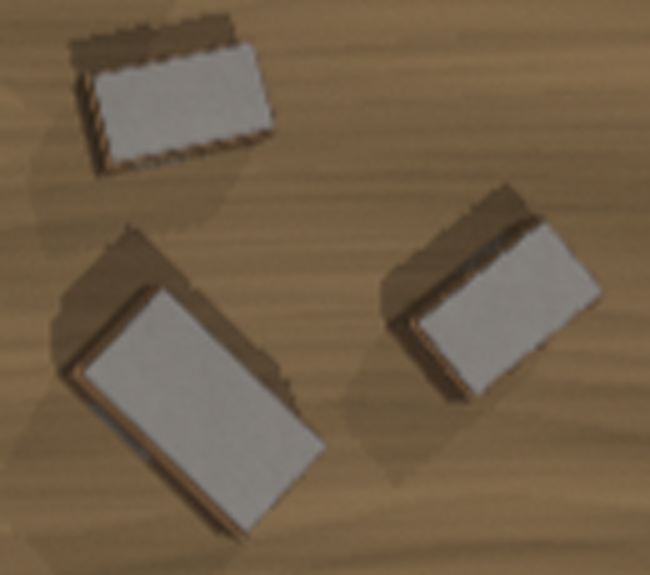

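The crops confirm the box at (394,267): it is the largest, and its lid measures about 94 mm. The bar, posts, rails and stop are all visible, with the mouth to the right. Next I'll fit the gauge pose and check it against the side view.

```bash
python3 - <<'E'
from h import *
import pickle
from scipy.optimize import least_squares
d=pickle.load(open('top0.pkl','rb')); e=pickle.load(open('side0.pkl','rb'))
px=lambda u,v:(175+(u+.5)/6-.5,215+(v+.5)/6-.5)
C=[((395,125),(8,-55,64.5)),((440,138),(-8,-55,64.5)),((322,440),(-8,55,64.5)),((278,425),(8,55,64.5)),((403,153),(0,-46,67.5)),((303,408),(0,46,67.5)),
 ((62,285),(110,41,14)),((78,262),(110,31,14)),((155,75),(110,-41,14)),((142,103),(110,-31,14))]
def W(p,X):
    c,s=np.cos(p[2]),np.sin(p[2]); X=np.array(X)/1000
    return np.array([p[0]+c*X[0]-s*X[1],p[1]+s*X[0]+c*X[1],X[2]])
r=lambda p:np.concatenate([proj(d,W(p,X))-px(*u) for u,X in C])
s=least_squares(r,[.5,.18,1.3]); print(s.x,np.degrees(s.x[2])); print(np.round(s.fun.reshape(-1,2),2).tolist())
print('mouth',W(s.x,(-80,0,0)))
# stop face top edge in crop (near side): (257,152),(200,300), z=.035
for q in((257,155),(197,303)):
    w=ray(d,*px(*q),.035)-W(s.x,(0,0,0)); c,n=np.cos(s.x[2]),np.sin(s.x[2]); print('stop',c*w[0]+n*w[1],-n*w[0]+c*w[1])
# side
f=e['frame'].copy()
for X in [(x,y,14) for x in(-40,110) for y in(-31,31)]+[(-8,-55,64.5),(-8,55,64.5),(8,-55,64.5),(8,55,64.5)]:
    cv2.circle(f,tuple(np.int32(np.round(proj(e,W(s.x,X))*16))),6,(0,255,0),-1,cv2.LINE_AA,4)
b=(0.48995,-.19606,np.radians(44.1))
for X in [(sx*47,sy*25,54) for sx in(-1,1) for sy in(-1,1)]:
    cv2.circle(f,tuple(np.int32(np.round(proj(e,W(b,X))*16))),6,(0,0,255),-1,cv2.LINE_AA,4)
    print(proj(d,W(b,X)))
a=cv2.resize(f[160:210,340:400],None,fx=6,fy=6,interpolation=cv2.INTER_CUBIC);g=cv2.resize(f[245:335,295:395],None,fx=4,fy=4,interpolation=cv2.INTER_CUBIC)
o=np.zeros((360,770,3),np.uint8);o[:300,:360]=a;o[:,365:765]=g;cv2.imwrite('pics/c3.png',o)
E
```

```text
[0.50784199 0.13841441 1.20016634] 68.76446575442229
[[0.45, -0.48], [0.1, -0.02], [-0.19, 0.45], [-0.15, 0.22], [0.85, 0.13], [0.69, 0.23], [0.07, 0.15], [-0.79, -0.36], [-0.78, 0.0], [-0.37, -0.44]]
mouth [0.47886577 0.06384646 0.        ]
stop 0.056665337260943305 -0.027398969798408047
stop 0.05662027986003779 0.028370208919623587
[419.99828375 273.79766332]
[403.95672498 291.26313335]
[387.07889139 242.10965296]
[370.97267842 259.09204976]
```

View pics/c3.png

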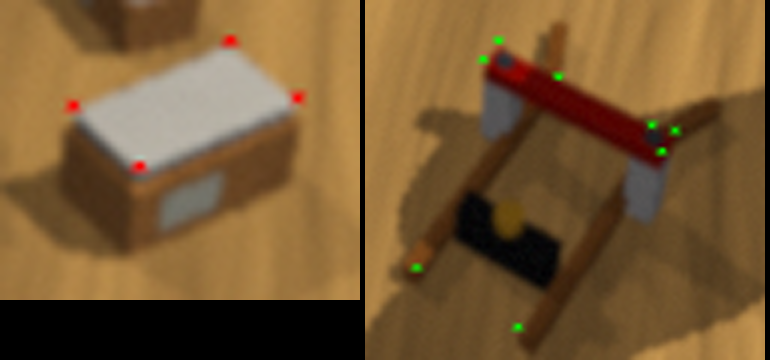

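Both fits agree in the two views to about 2 mm. The gauge is at (0.508, 0.138) with a heading of 68.8°, and the box is at (0.490, -0.196) with a heading of 44.1°. First move: go outward and start turning.

Emit:
apply_moves(moves="-0.03 -0.013 0 0 0 0 0;-0.03 -0.013 0 0 0 0 0;-0.03 -0.013 0 0 0 0 0;-0.03 -0.013 0 0 0 0 0;-0.03 -0.013 0 0 0 0 0;-0.03 -0.013 0 0 0 0 0;-0.03 -0.013 0 0 0 0 0;-0.03 -0.013 0 0 0 0 0;-0.03 -0.013 0 0 0 0 0;-0.03 -0.013 0 0 0 0 0;-0.03 -0.013 0 0 0 0 0;-0.03 -0.013 0 0 0 0 0;-0.03 -0.013 0 0 0 0 0;-0.03 -0.013 0 0 0 0 0;0 0 0 0 0 7 0;0 0 0 0 0 7 0;0 0 0 0 0 7 0;0 0 0 0 0 7 0;0 0 0 0 0 7 0;0 0 0 0 0 7 0")

```text
t: 1.77
tcp_pos: [0.5503, 0.3038, 0.2448]
eef_rot: [-0.0, 0.512, 0.859, -0.0]
force: [-0.6, 0.1, -0.1]
opening: -0.0
finger_force: 0.0
```

Emit:
apply_moves(moves="0 0 0 0 0 7 0;0 0 0 0 0 7 0;0 0 0 0 0 7 0;0 0 0 0 0 7 0;0 0 0 0 0 7 0;0 0 0 0 0 7 0;0 0 0 0 0 7 0;0 0 0 0 0 7 0;0 0 0 0 0 7 0;0 0 0 0 0 7 0")

```text
t: 2.6
tcp_pos: [0.5502, 0.3039, 0.2449]
eef_rot: [0.0, 0.912, 0.41, -0.0]
force: [-0.2, 0.5, 0.1]
opening: 0.0001
finger_force: 0.0
```

```bash
cat >> h.py <<'E'
from scipy.spatial.transform import Rotation as Ro
def goto(x,y,z,ty):
    s=telemetry.get_state(); w,a,b,c=s['eef_rot']; R=Ro.from_quat([a,b,c,w]); p=np.array(s['tcp_pos'])
    yy=R.as_matrix()[:,1]; cur=np.degrees(np.arctan2(yy[1],yy[0]))
    g=np.array([x,y,z])-p
    print('t',s['t'],'tcp',p.round(4),'ty',round(cur,2),'tilt',R.as_matrix()[:,2].round(4),'F',np.round(s['force'],2),'open',s['opening'])
    print('shift now-axes',(R.inv().apply(g)).round(4),'turn rz',round((cur-ty+180)%360-180,2))
    tx=np.radians(ty+90);ty=np.radians(ty)
    print('shift after turn',round(np.cos(tx)*g[0]+np.sin(tx)*g[1],4),round(np.cos(ty)*g[0]+np.sin(ty)*g[1],4),round(-g[2],4))
E
python3 -c "
from h import *
goto(.490,-.196,.10,-45.9)
print(telemetry.get_state()['joint_pos'])"
```

```text
t 2.6 tcp [0.5502 0.3039 0.2449] ty -41.53 tilt [-7.e-04 -5.e-04 -1.e+00] F [-0.23  0.55  0.09] open 0.0001405305472554074
shift now-axes [-0.414   0.2864  0.1452] turn rz 4.37
shift after turn -0.3911 0.3171 0.1449
[-1.0244142   0.31805665  0.57009461  1.54419927 -0.17447172  1.33139674
 -1.16034622]
```

Emit:
apply_moves(moves="0 0 0 0 0 4.37 0;-0.0261 0.0211 0 0 0 0 0;-0.0261 0.0211 0 0 0 0 0;-0.0261 0.0211 0 0 0 0 0;-0.0261 0.0211 0 0 0 0 0;-0.0261 0.0211 0 0 0 0 0;-0.0261 0.0211 0 0 0 0 0;-0.0261 0.0211 0 0 0 0 0;-0.0261 0.0211 0 0 0 0 0;-0.0261 0.0211 0 0 0 0 0;-0.0261 0.0211 0 0 0 0 0;-0.0261 0.0211 0 0 0 0 0;-0.0261 0.0211 0 0 0 0 0;-0.0261 0.0211 0 0 0 0 0;-0.0261 0.0211 0 0 0 0 0;-0.0261 0.0211 0 0 0 0 0;0 0 0.035 0 0 0 0;0 0 0.035 0 0 0 0;0 0 0.035 0 0 0 0;0 0 0.03 0 0 0 0")

```text
t: 4.27
tcp_pos: [0.4917, -0.196, 0.1081]
eef_rot: [-0.0, 0.926, 0.378, -0.0]
force: [0.6, 1.4, -0.4]
opening: -0.0002
finger_force: 0.0
```

Emit:
apply_moves(moves="0 0 0.015 0 0 0 0;0 0 0.010 0 0 0 0;0 0 0 0 0 0 0;0 0 0 0 0 0 0")

```text
t: 4.6
tcp_pos: [0.4927, -0.1964, 0.0857]
eef_rot: [0.0, 0.926, 0.378, -0.0]
force: [-0.3, -0.8, 0.7]
opening: 0.0001
finger_force: 0.0
```

```bash
python3 - <<'E'
from h import *
goto(.490,-.196,.07,-45.9)
f=[snap(n,n+'1.png')['frame'] for n in('top','side')]
o=np.hstack([cv2.resize(f[0][210:310,340:440],None,fx=4,fy=4),cv2.resize(f[1][110:210,320:420],None,fx=4,fy=4)]);cv2.imwrite('pics/c4.png',o)
E
```

```text
t 4.6 tcp [ 0.4927 -0.1964  0.0857] ty -45.57 tilt [-2.e-04 -4.e-04 -1.e+00] F [-0.26 -0.77  0.7 ] open 6.45548276995991e-05
shift now-axes [-0.0017 -0.0022  0.0157] turn rz 0.33
shift after turn -0.0017 -0.0021 0.0157
```

View pics/c4.png

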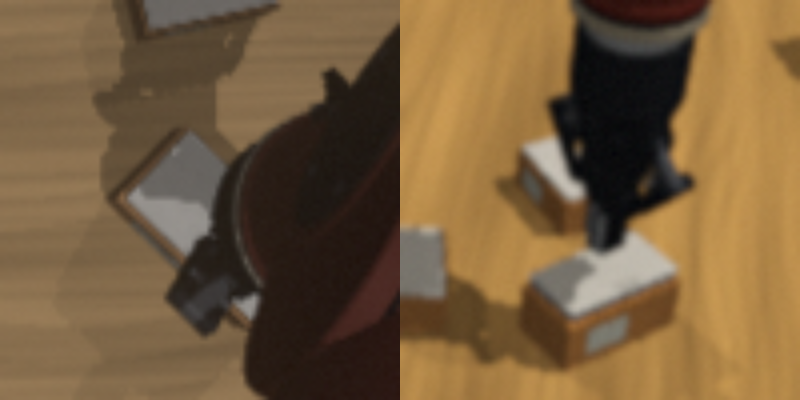

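The fingers are over the lid of the right box. Now I'll press, slowly and watching the force.

Emit:
apply_moves(moves="-0.0017 -0.0022 0.004 0 0 0.3 0;0 0 0.004 0 0 0 0;0 0 0.003 0 0 0 0;0 0 0.001 0 0 0 0;0 0 0.001 0 0 0 0;0 0 0.001 0 0 0 0;0 0 0.001 0 0 0 0;0 0 0.001 0 0 0 0;0 0 0.001 0 0 0 0;0 0 0 0 0 0 0")

```text
t: 5.53
tcp_pos: [0.4897, -0.1957, 0.0682]
eef_rot: [-0.0, 0.927, 0.376, -0.0]
force: [-0.6, 0.8, 0.1]
opening: 0.0
finger_force: 0.0
```

Emit:
apply_moves(moves="0 0 0.001 0 0 0 0;0 0 0.001 0 0 0 0;0 0 0.001 0 0 0 0;0 0 0 0 0 0 0;0 0 0 0 0 0 0")

```text
t: 5.95
tcp_pos: [0.4899, -0.1958, 0.0655]
eef_rot: [0.0, 0.927, 0.376, 0.0]
force: [-1.3, 1.2, 4.5]
opening: 0.0001
finger_force: 1.7
```

Emit:
apply_moves(moves="0 0 0.0005 0 0 0 0;0 0 0.0005 0 0 0 0;0 0 0 0 0 0 0")

```text
t: 6.2
tcp_pos: [0.4899, -0.1958, 0.0645]
eef_rot: [-0.0, 0.927, 0.376, 0.0]
force: [-1.4, 1.0, 5.1]
opening: 0.0003
finger_force: 2.6
```

Emit:
apply_moves(moves="0 0 0.0005 0 0 0 0;0 0 0.0005 0 0 0 0;0 0 0.0005 0 0 0 0;0 0 0 0 0 0 0")

```text
t: 6.53
tcp_pos: [0.4899, -0.1958, 0.063]
eef_rot: [-0.0, 0.927, 0.376, 0.0]
force: [-1.6, 1.1, 5.5]
opening: -0.0001
finger_force: 2.6
```

Emit:
apply_moves(moves="0 0 0.0005 0 0 0 0;0 0 0.0005 0 0 0 0;0 0 0 0 0 0 0")

```text
t: 6.78
tcp_pos: [0.4899, -0.1958, 0.0621]
eef_rot: [-0.0, 0.927, 0.376, 0.0]
force: [-2.1, 0.4, 6.9]
opening: 0.0002
finger_force: 3.2
```

Emit:
apply_moves(moves="0 0 0.0004 0 0 0 0;0 0 0.0004 0 0 0 0;0 0 0 0 0 0 0")

```text
t: 7.03
tcp_pos: [0.49, -0.1959, 0.062]
eef_rot: [-0.0, 0.927, 0.376, 0.0]
force: [-6.1, 2.2, 18.1]
opening: -0.0004
finger_force: 8.9
```

The lid is home: it hit a hard stop at tip height 48 mm. Next I'll lift, open, shift 20 mm toward the tail and go down around the box.

Emit:
apply_moves(moves="0 0 0 0 0 0 0;0 0 -0.02 0 0 0 0;0 0 -0.02 0 0 0 0.5;-0.01 0 0 0 0 0 1;-0.01 0 0 0 0 0 1;0 0 0 0 0 0 1;0 0 0 0 0 0 1;0 0 0 0 0 0 1;0 0 0 0 0 0 1;0 0 0 0 0 0 1;0 0 0 0 0 0 1")

```text
t: 7.95
tcp_pos: [0.4755, -0.2094, 0.1008]
eef_rot: [-0.0, 0.927, 0.376, -0.0]
force: [0.5, 0.3, -0.4]
opening: 0.0852
finger_force: 0.0
```

```bash
python3 -c "
from h import *
goto(.4756,-.2099,.03,-45.9)"
```

```text
t 7.95 tcp [ 0.4755 -0.2094  0.1008] ty -45.83 tilt [-5.e-04 -2.e-04 -1.e+00] F [ 0.48  0.3  -0.38] open 0.08519005045204145
shift now-axes [-0.0002  0.0004  0.0708] turn rz 0.07
shift after turn -0.0003 0.0004 0.0708
```

Emit:
apply_moves(moves="0 0 0.015 0 0 0 1;0 0 0.015 0 0 0 1;0 0 0.012 0 0 0 1;0 0 0.01 0 0 0 1;0 0 0.01 0 0 0 1;0 0 0.009 0 0 0 1;0 0 0 0 0 0 1;0 0 0 0 0 0 0.7;0 0 0 0 0 0 0.6;0 0 0 0 0 0 0.5;0 0 0 0 0 0 0.5;0 0 0 0 0 0 0.5;0 0 0 0 0 0 0.5;0 0 0 0 0 0 0.5", grip_force=30)

```text
t: 9.12
tcp_pos: [0.4761, -0.21, 0.0307]
eef_rot: [0.0, 0.927, 0.376, 0.001]
force: [-0.7, -1.2, 6.4]
opening: 0.0558
finger_force: 33.5
```

```bash
python3 - <<'E'
from h import *
# target: tool x (grip) at gauge x=-130 on the centre line, ty=-21.24
g=np.array([.5078,.1384]);a=np.radians(68.76);u=np.array([np.cos(a),np.sin(a)])
for X in(-180,-50): p=g+u*X/1000; print(X,p); goto(p[0],p[1],.03,-21.24)
E
```

```text
-180 [ 0.44259043 -0.0293728 ]
t 9.1167 tcp [ 0.4761 -0.21    0.0307] ty -45.86 tilt [ 1.4e-03 -3.0e-04 -1.0e+00] F [-0.65 -1.17  6.38] open 0.055828812815949674
shift now-axes [ 0.1018 -0.1529  0.0006] turn rz -24.62
shift after turn 0.1563 -0.0966 0.0007
-50 [0.48968623 0.09179644]
t 9.1167 tcp [ 0.4761 -0.21    0.0307] ty -45.86 tilt [ 1.4e-03 -3.0e-04 -1.0e+00] F [-0.65 -1.17  6.38] open 0.055828812815949674
shift now-axes [ 0.22   -0.2071  0.0007] turn rz -24.62
shift after turn 0.2863 -0.0966 0.0007
```

Emit:
apply_moves(moves="0 0 -0.004 0 0 0 0.5;0 0 -0.002 0 0 -6.15 0.5;0 0 0 0 0 -6.15 0.5;0 0 0 0 0 -6.15 0.5;0 0 0 0 0 -6.15 0.5;0.0104 -0.0064 0 0 0 0 0.5;0.0104 -0.0064 0 0 0 0 0.5;0.0104 -0.0064 0 0 0 0 0.5;0.0104 -0.0064 0 0 0 0 0.5;0.0104 -0.0064 0 0 0 0 0.5;0.0104 -0.0064 0 0 0 0 0.5;0.0104 -0.0064 0 0 0 0 0.5;0.0104 -0.0064 0 0 0 0 0.5;0.0104 -0.0064 0 0 0 0 0.5;0.0104 -0.0064 0 0 0 0 0.5;0.0104 -0.0064 0 0 0 0 0.5;0.0104 -0.0064 0 0 0 0 0.5;0.0104 -0.0064 0 0 0 0 0.5;0.0104 -0.0064 0 0 0 0 0.5;0.0104 -0.0064 0 0 0 0 0.5")

```text
t: 10.78
tcp_pos: [0.4417, -0.0288, 0.0358]
eef_rot: [-0.0, 0.825, 0.565, -0.0]
force: [0.3, -0.4, -5.0]
opening: 0.0554
finger_force: 32.9
```

Emit:
apply_moves(moves="0 0 0 0 0 0 0.5;0 0 0.003 0 0 0 0.5;0 0 0.0025 0 0 0 0.5;0 0 0 0 0 0 0.5")

```text
t: 11.12
tcp_pos: [0.4425, -0.0299, 0.0305]
eef_rot: [-0.0, 0.826, 0.564, -0.0]
force: [-2.0, 2.6, 2.1]
opening: 0.0553
finger_force: 33.9
```

```bash
python3 - <<'E'
from h import *
g=np.array([.5078,.1384]);a=np.radians(68.76);u=np.array([np.cos(a),np.sin(a)])
for X in(-180,-55): p=g+u*X/1000; print(X,p); goto(p[0],p[1],.0307,-21.24)
f=[snap(n,n+'2.png')['frame'] for n in('top','side')]
o=np.hstack([cv2.resize(f[0][190:340,180:380],None,fx=2,fy=2),cv2.resize(f[1][180:330,270:470],None,fx=2,fy=2)]);cv2.imwrite('pics/c5.png',o)
E
```

```text
-180 [ 0.44259043 -0.0293728 ]
t 11.1167 tcp [ 0.4425 -0.0299  0.0305] ty -21.29 tilt [-5.e-04  3.e-04 -1.e+00] F [-2.03  2.56  2.05] open 0.055303960596579285
shift now-axes [ 0.0005 -0.0001 -0.0002] turn rz -0.05
shift after turn 0.0005 -0.0001 -0.0002
-55 [0.48787485 0.08713609]
t 11.1167 tcp [ 0.4425 -0.0299  0.0305] ty -21.29 tilt [-5.e-04  3.e-04 -1.e+00] F [-2.03  2.56  2.05] open 0.055303960596579285
shift now-axes [ 1.255e-01 -3.000e-04 -1.000e-04] turn rz -0.05
shift after turn 0.1255 -0.0001 -0.0002
```

View pics/c5.png

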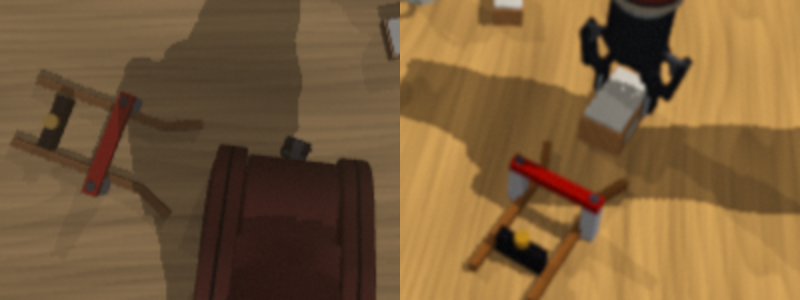

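The box is in line with the lane and flat on the desk. Sliding it in.

Emit:
apply_moves(moves="0.006 0 0 0 0 0 0.5;0.006 0 0 0 0 0 0.5;0.006 0 0 0 0 0 0.5;0.006 0 0 0 0 0 0.5;0.006 0 0 0 0 0 0.5;0.006 0 0 0 0 0 0.5;0.006 0 0 0 0 0 0.5;0.006 0 0 0 0 0 0.5;0.006 0 0 0 0 0 0.5;0.006 0 0 0 0 0 0.5;0 0 0 0 0 0 0.5")

```text
t: 12.13
tcp_pos: [0.4649, 0.0282, 0.0305]
eef_rot: [-0.0, 0.825, 0.565, 0.0]
force: [0.6, 2.1, 0.0]
opening: 0.0553
finger_force: 33.6
```

Emit:
apply_moves(moves="0.003 0 0 0 0 0 0.5;0.003 0 0 0 0 0 0.5;0.003 0 0 0 0 0 0.5;0.003 0 0 0 0 0 0.5;0.003 0 0 0 0 0 0.5;0.003 0 0 0 0 0 0.5;0.003 0 0 0 0 0 0.5;0 0 0 0 0 0 0.5")

```text
t: 12.8
tcp_pos: [0.4722, 0.0468, 0.0305]
eef_rot: [-0.0, 0.825, 0.565, 0.0]
force: [-0.5, -0.3, 2.1]
opening: 0.055
finger_force: 33.9
```

```bash
python3 - <<'E'
from h import *
g=np.array([.5078,.1384]);a=np.radians(68.76);u=np.array([np.cos(a),np.sin(a)])
p=g+u*-.055; goto(p[0],p[1],.0307,-21.24)
f=[snap(n,n+'3.png')['frame'] for n in('top','side')]
o=np.hstack([cv2.resize(f[0][210:320,180:290],None,fx=3.6,fy=3.6),cv2.resize(f[1][220:330,290:400],None,fx=3.6,fy=3.6)]);cv2.imwrite('pics/c6.png',o)
E
```

```text
t 12.8 tcp [0.4722 0.0468 0.0305] ty -21.22 tilt [ 4.e-04  3.e-04 -1.e+00] F [-0.49 -0.34  2.09] open 0.054989485547515767
shift now-axes [ 0.0432 -0.     -0.0001] turn rz 0.02
shift after turn 0.0432 -0.0 -0.0002
```

View pics/c6.png

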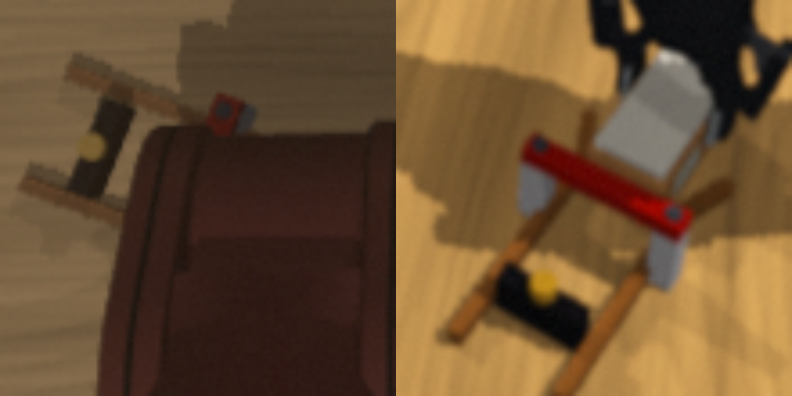

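The nose is in the straight part of the lane with almost no side force. Continuing gently under the bar.

Emit:
apply_moves(moves="0.002 0 0 0 0 0 0.5;0.002 0 0 0 0 0 0.5;0.002 0 0 0 0 0 0.5;0.002 0 0 0 0 0 0.5;0.002 0 0 0 0 0 0.5;0.002 0 0 0 0 0 0.5;0.002 0 0 0 0 0 0.5;0.002 0 0 0 0 0 0.5;0.002 0 0 0 0 0 0.5;0.002 0 0 0 0 0 0.5;0 0 0 0 0 0 0.5")

```text
t: 13.82
tcp_pos: [0.4792, 0.0646, 0.0306]
eef_rot: [0.0, 0.825, 0.564, -0.0]
force: [-0.1, -3.4, 3.3]
opening: 0.0552
finger_force: 34.0
```

Emit:
apply_moves(moves="0.002 0 0 0 0 0 0.5;0.002 0 0 0 0 0 0.5;0.002 0 0 0 0 0 0.5;0.002 0 0 0 0 0 0.5;0.002 0 0 0 0 0 0.5;0.002 0 0 0 0 0 0.5;0.002 0 0 0 0 0 0.5;0.002 0 0 0 0 0 0.5;0.002 0 0 0 0 0 0.5;0.002 0 0 0 0 0 0.5;0 0 0 0 0 0 0.5")

```text
t: 14.73
tcp_pos: [0.4865, 0.0832, 0.0306]
eef_rot: [0.0, 0.825, 0.565, -0.0]
force: [-1.3, -3.0, 4.2]
opening: 0.0553
finger_force: 34.1
```

Emit:
apply_moves(moves="0 0 0 0 0 0 0.75;0 0 0 0 0 0 0.85;0 0 0 0 0 0 0.9;0 0 0 0 0 0 0.9;0 0 -0.01 0 0 0 0.9;0 0 -0.02 0 0 0 0.9;0 0 -0.03 0 0 0 0.9;-0.02 0 0 0 0 0 0.5;-0.02 0 0 0 0 0 0;-0.02 0 0 0 0 0 0;0 0 0 0 0 0 0;0 0 0 0 0 0 0;0 0 0 0 0 0 0;0 0 0 0 0 0 0")

```text
t: 15.9
tcp_pos: [0.4644, 0.0275, 0.0902]
eef_rot: [-0.0, 0.825, 0.565, -0.0]
force: [-1.2, -0.1, 0.2]
opening: 0.0001
finger_force: 0.0
```

Emit:
apply_moves(moves="0 0 0.02 0 0 0 0;0 0 0.02 0 0 0 0;0 0 0.015 0 0 0 0;0 0 0.008 0 0 0 0;0 0 0 0 0 0 0;0 0 0 0 0 0 0")

```text
t: 16.4
tcp_pos: [0.4646, 0.0273, 0.0275]
eef_rot: [0.0, 0.825, 0.565, -0.001]
force: [-0.1, 0.3, 0.3]
opening: 0.0001
finger_force: 0.0
```

```bash
python3 - <<'E'
from h import *
g=np.array([.5078,.1384]);a=np.radians(68.76);u=np.array([np.cos(a),np.sin(a)])
p=g+u*-.1; goto(p[0],p[1],.026,-21.24)
f=[snap(n,n+'4.png')['frame'] for n in('top','side')]
o=np.hstack([cv2.resize(f[0][210:320,180:290],None,fx=3.6,fy=3.6),cv2.resize(f[1][220:330,290:400],None,fx=3.6,fy=3.6)]);cv2.imwrite('pics/c7.png',o)
E
```

```text
t 16.4 tcp [0.4646 0.0273 0.0275] ty -21.24 tilt [-8.e-04 -8.e-04 -1.e+00] F [-0.11  0.33  0.32] open 0.00010396210455162793
shift now-axes [0.0192 0.     0.0015] turn rz -0.0
shift after turn 0.0192 0.0 0.0015
```

View pics/c7.png

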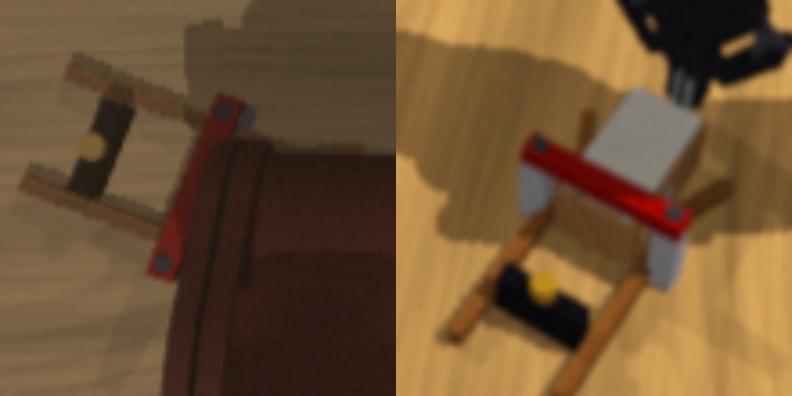

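The nose is under the bar, straight in the lane, with the shut fingers right behind the tail. Pushing now.

Emit:
apply_moves(moves="0.003 0 0.0015 0 0 0 0;0.003 0 0 0 0 0 0;0.003 0 0 0 0 0 0;0.002 0 0 0 0 0 0;0.002 0 0 0 0 0 0;0.002 0 0 0 0 0 0;0.002 0 0 0 0 0 0;0.002 0 0 0 0 0 0;0.002 0 0 0 0 0 0;0.002 0 0 0 0 0 0;0.002 0 0 0 0 0 0;0.002 0 0 0 0 0 0;0.002 0 0 0 0 0 0;0 0 0 0 0 0 0")

```text
t: 17.67
tcp_pos: [0.4754, 0.0549, 0.026]
eef_rot: [0.0, 0.825, 0.565, 0.0]
force: [-0.1, -1.4, 0.6]
opening: -0.0003
finger_force: 0.7
```

Emit:
apply_moves(moves="0.0015 0 0 0 0 0 0;0.0015 0 0 0 0 0 0;0.0015 0 0 0 0 0 0;0.0015 0 0 0 0 0 0;0.0015 0 0 0 0 0 0;0.0015 0 0 0 0 0 0;0.0015 0 0 0 0 0 0;0.0015 0 0 0 0 0 0;0 0 0 0 0 0 0")

```text
t: 18.42
tcp_pos: [0.4797, 0.0661, 0.026]
eef_rot: [-0.0, 0.825, 0.565, 0.0]
force: [-0.5, -0.2, 0.9]
opening: 0.0
finger_force: 0.7
```

Emit:
apply_moves(moves="0.0015 0 0 0 0 0 0;0.0015 0 0 0 0 0 0;0.0015 0 0 0 0 0 0;0.0015 0 0 0 0 0 0;0.0015 0 0 0 0 0 0;0.0015 0 0 0 0 0 0;0.001 0 0 0 0 0 0;0.001 0 0 0 0 0 0;0 0 0 0 0 0 0")

```text
t: 19.17
tcp_pos: [0.4836, 0.0761, 0.026]
eef_rot: [-0.0, 0.825, 0.565, 0.0]
force: [-1.7, -1.7, 0.7]
opening: 0.0001
finger_force: 0.9
```

Emit:
apply_moves(moves="0.0007 0 0 0 0 0 0;0.0007 0 0 0 0 0 0;0.0007 0 0 0 0 0 0;0.0007 0 0 0 0 0 0;0.0007 0 0 0 0 0 0;0 0 0 0 0 0 0")

```text
t: 19.67
tcp_pos: [0.4849, 0.0793, 0.026]
eef_rot: [-0.0, 0.825, 0.565, 0.0]
force: [-1.2, -2.4, 0.7]
opening: -0.0001
finger_force: 1.0
```

Emit:
apply_moves(moves="0.0007 0 0 0 0 0 0;0.0007 0 0 0 0 0 0;0.0007 0 0 0 0 0 0;0.0007 0 0 0 0 0 0;0 0 0 0 0 0 0")

```text
t: 20.08
tcp_pos: [0.4858, 0.082, 0.026]
eef_rot: [-0.0, 0.825, 0.565, 0.0]
force: [-0.3, -2.1, 0.6]
opening: 0.0002
finger_force: 1.0
```

Emit:
apply_moves(moves="0.0006 0 0 0 0 0 0;0.0006 0 0 0 0 0 0;0.0006 0 0 0 0 0 0;0.0006 0 0 0 0 0 0;0 0 0 0 0 0 0")

```text
t: 20.5
tcp_pos: [0.4867, 0.0842, 0.026]
eef_rot: [-0.0, 0.825, 0.565, 0.0]
force: [-0.9, -1.8, 0.2]
opening: 0.0001
finger_force: 1.0
```

Emit:
apply_moves(moves="0.0005 0 0 0 0 0 0;0.0005 0 0 0 0 0 0;0.0005 0 0 0 0 0 0;0 0 0 0 0 0 0")

```text
t: 20.83
tcp_pos: [0.4873, 0.0855, 0.026]
eef_rot: [0.0, 0.825, 0.565, 0.0]
force: [-1.2, -2.7, 0.1]
opening: 0.0001
finger_force: 1.1
```

Emit:
apply_moves(moves="0.0005 0 0 0 0 0 0;0.0005 0 0 0 0 0 0;0 0 0 0 0 0 0")

```text
t: 21.08
tcp_pos: [0.4876, 0.0864, 0.026]
eef_rot: [-0.0, 0.825, 0.565, 0.0]
force: [0.1, -2.9, 0.3]
opening: 0.0003
finger_force: 1.1
```

Emit:
apply_moves(moves="0.0005 0 0 0 0 0 0;0.0005 0 0 0 0 0 0;0 0 0 0 0 0 0")

```text
t: 21.33
tcp_pos: [0.488, 0.0874, 0.026]
eef_rot: [-0.0, 0.825, 0.565, 0.0]
force: [-1.9, -1.9, 0.4]
opening: 0.0
finger_force: 1.1
```

Emit:
apply_moves(moves="0.0005 0 0 0 0 0 0;0.0005 0 0 0 0 0 0;0 0 0 0 0 0 0")

```text
t: 21.58
tcp_pos: [0.4883, 0.0883, 0.026]
eef_rot: [-0.0, 0.825, 0.565, 0.0]
force: [-1.5, -1.6, 1.4]
opening: -0.0
finger_force: 1.1
```

Emit:
apply_moves(moves="0.0005 0 0 0 0 0 0;0.0005 0 0 0 0 0 0;0 0 0 0 0 0 0")

```text
t: 21.83
tcp_pos: [0.4887, 0.0892, 0.026]
eef_rot: [0.0, 0.825, 0.565, 0.0]
force: [-0.8, -1.3, -1.1]
opening: 0.0003
finger_force: 1.1
```

Emit:
apply_moves(moves="0.0005 0 0 0 0 0 0;0.0005 0 0 0 0 0 0;0 0 0 0 0 0 0")

```text
t: 22.08
tcp_pos: [0.489, 0.0902, 0.026]
eef_rot: [-0.0, 0.825, 0.565, 0.0]
force: [-0.7, -1.7, 0.8]
opening: 0.0001
finger_force: 1.0
```

Emit:
apply_moves(moves="0.0005 0 0 0 0 0 0;0.0005 0 0 0 0 0 0;0 0 0 0 0 0 0")

```text
t: 22.33
tcp_pos: [0.4894, 0.0911, 0.026]
eef_rot: [-0.0, 0.825, 0.565, 0.0]
force: [-1.4, -1.5, 0.5]
opening: 0.0002
finger_force: 1.0
```

Emit:
apply_moves(moves="0.0005 0 0 0 0 0 0;0.0005 0 0 0 0 0 0;0 0 0 0 0 0 0")

```text
t: 22.58
tcp_pos: [0.4898, 0.092, 0.026]
eef_rot: [0.0, 0.825, 0.565, 0.0]
force: [-1.1, -2.1, 0.1]
opening: 0.0001
finger_force: 1.0
```

Emit:
apply_moves(moves="0.0005 0 0 0 0 0 0;0.0005 0 0 0 0 0 0;0 0 0 0 0 0 0")

```text
t: 22.83
tcp_pos: [0.4902, 0.0929, 0.026]
eef_rot: [-0.0, 0.825, 0.565, 0.0]
force: [-0.6, -2.2, 0.9]
opening: -0.0
finger_force: 1.0
```

```bash
python3 - <<'E'
from h import *
f=[snap(n,n+'5.png')['frame'] for n in('top','side')]
o=np.hstack([cv2.resize(f[0][210:320,180:290],None,fx=3.6,fy=3.6),cv2.resize(f[1][240:320,300:380],None,fx=4.95,fy=4.95,interpolation=cv2.INTER_CUBIC)]);cv2.imwrite('pics/c8.png',o)
E
```

```text
(no output)
```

View pics/c8.png

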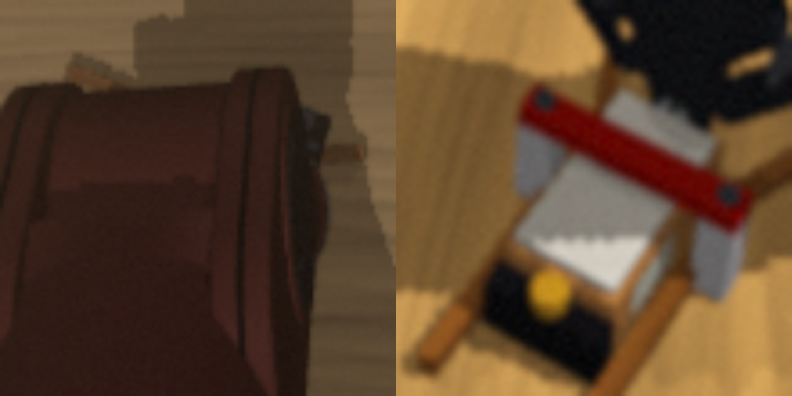

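The box is just short of the stop, straight in the lane and clear of the bar. Continuing in 1 mm steps.

Emit:
apply_moves(moves="0.0005 0 0 0 0 0 0;0.0005 0 0 0 0 0 0;0 0 0 0 0 0 0")

```text
t: 23.18
tcp_pos: [0.4905, 0.0938, 0.026]
eef_rot: [0.0, 0.825, 0.565, -0.0]
force: [-1.3, -1.2, 0.8]
opening: 0.0001
finger_force: 1.1
```

Emit:
apply_moves(moves="0.0005 0 0 0 0 0 0;0.0005 0 0 0 0 0 0;0 0 0 0 0 0 0")

```text
t: 23.43
tcp_pos: [0.4909, 0.0948, 0.0261]
eef_rot: [-0.0, 0.825, 0.565, 0.0]
force: [-0.7, -2.4, 1.5]
opening: 0.0002
finger_force: 1.1
```

Emit:
apply_moves(moves="0.0005 0 0 0 0 0 0;0.0005 0 0 0 0 0 0;0 0 0 0 0 0 0")

```text
t: 23.68
tcp_pos: [0.4912, 0.0954, 0.026]
eef_rot: [0.0, 0.825, 0.565, -0.0]
force: [-2.0, -2.7, 1.8]
opening: -0.0
finger_force: 2.0
```

Finger force is rising, so contact is beginning.

Emit:
apply_moves(moves="0.0004 0 0 0 0 0 0;0 0 0 0 0 0 0;0 0 0 0 0 0 0")

```text
t: 23.93
tcp_pos: [0.4912, 0.0954, 0.026]
eef_rot: [0.0, 0.825, 0.564, -0.0]
force: [-2.8, -5.6, 2.7]
opening: 0.0
finger_force: 2.8
```

Emit:
apply_moves(moves="0.0004 0 0 0 0 0 0;0 0 0 0 0 0 0;0 0 0 0 0 0 0;0 0 0 0 0 0 0")

```text
t: 24.27
tcp_pos: [0.4911, 0.0954, 0.026]
eef_rot: [0.0, 0.826, 0.564, -0.001]
force: [-3.4, -5.7, 4.3]
opening: 0.0001
finger_force: 3.6
```

Emit:
apply_moves(moves="0.0005 0 0 0 0 0 0;0.0005 0 0 0 0 0 0;0 0 0 0 0 0 0;0 0 0 0 0 0 0;0 0 0 0 0 0 0")

```text
t: 24.68
tcp_pos: [0.4912, 0.0954, 0.026]
eef_rot: [0.0, 0.826, 0.564, -0.001]
force: [-5.9, -9.6, 9.1]
opening: -0.0003
finger_force: 5.6
```

The box is firmly against the stop at about 11 N. Backing off, lifting and checking.

Emit:
apply_moves(moves="-0.003 0 0 0 0 0 0;-0.01 0 0 0 0 0 0;-0.02 0 0 0 0 0 0;-0.02 0 0 0 0 0 0;-0.01 0 -0.02 0 0 0 0;0 0 -0.03 0 0 0 0;0 0 -0.03 0 0 0 0;0 0 -0.03 0 0 0 0;-0.03 0 -0.03 0 0 0 0;-0.03 0 -0.03 0 0 0 0;-0.03 0 -0.01 0 0 0 0;-0.03 0 0 0 0 0 0;0 0 0 0 0 0 0;0 0 0 0 0 0 0")

```text
t: 25.85
tcp_pos: [0.4256, -0.0732, 0.2052]
eef_rot: [-0.001, 0.826, 0.564, 0.001]
force: [-0.0, 0.9, 0.8]
opening: -0.0002
finger_force: 0.0
```

```bash
python3 - <<'E'
from h import *
f=[snap(n,n+'6.png')['frame'] for n in('top','side')]
o=np.hstack([cv2.resize(f[0][220:300,180:260],None,fx=4.95,fy=4.95,interpolation=cv2.INTER_CUBIC),cv2.resize(f[1][240:320,300:380],None,fx=4.95,fy=4.95,interpolation=cv2.INTER_CUBIC)]);cv2.imwrite('pics/c9.png',o)
E
```

```text
(no output)
```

View pics/c9.png

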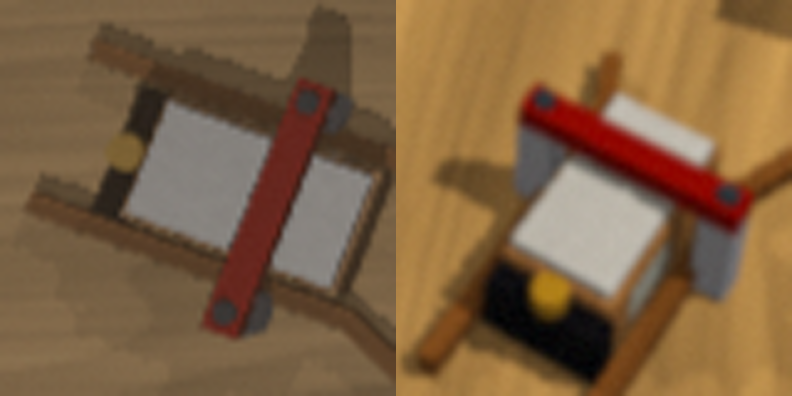

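The box is flush against the stop, straight and flat under the bar, and the arm is clear. Handing in.

```bash
python3 -c "
from h import *
print(job.close_job())"
```

```text
the job is handed in; nothing more can be done
None
```

The job is handed in (no verdict came back): the lid is pressed home, and the box stands flat and straight under the red bar, pushed against the back stop at about 11 N and released; the mug, jar and paperweight were not touched.

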